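# Check the cut length of a rubber sleeve in the bench caliper

### The job

Measure the length of the longer of the two rubber sleeves: lay it on the two rests of the sloping bench caliper, between the jaws, and let go of it; then slide the movable jaw gently closed until both jaws bear on the sleeve's ends. The jaw must not cock or squash the sleeve; leave it closed on the sleeve, let go, and leave the other things where they lie.

Things in the scene. Friction and masses are not known exactly. Their poses are not given: they have to be found in the camera images.
- sleeve_long_center (a point): Centre of the longer sleeve: a plain black stiff rubber tube, 18 mm across, lying on its side; its cut length is what is to be measured and is not known exactly (between 84 and 92 mm). The y axis runs along the sleeve. Weighs about 20 g.
- sleeve_short_center (a point): Centre of the shorter sleeve, which stays on the bench: the same tube, 18 mm across, 75 mm long; y axis along it.
- caliper: Bench caliper, fixed: grey stand whose face slopes 38 degrees, facing the robot. Origin on the bench under the beam's middle; x level, to the back of the stand, y along the level beam from the sliding jaw (right) to the fixed jaw (left), z up. Beam 16 mm wide, 4 thick, centre line 85 mm high at x = 0. Face's outward direction (-0.616, 0, 0.788) in this frame, up-slope (0.788, 0, 0.616).
- cradle (a point): Where a sleeve's centre goes when it lies in the two rests with about 6 mm free to the fixed jaw: 44 mm down-slope of the beam's centre line, 50 mm from the fixed jaw's face, 58 mm above the bench. Axes as the caliper's. Free for fingers here: 52 mm along the beam between the rests, 27 mm up-slope from the sleeve to the beam, 13 mm under the sleeve to the sloping plate.
- rest_left (a point): Left of two L-shaped aluminium rests, 8 mm wide along the beam, 30 mm left of the cradle point: the point under the sleeve where it lies on the rest, 9 mm below the sleeve's centre square to the face. A lip 8 mm thick, as high as the sleeve's centre, holds the sleeve on its down-slope side. Axes as the caliper's.
- rest_right (a point): Right of two L-shaped aluminium rests, 8 mm wide along the beam, 30 mm right of the cradle point: the point under the sleeve where it lies on the rest, 9 mm below the sleeve's centre square to the face. A lip 8 mm thick, as high as the sleeve's centre, holds the sleeve on its down-slope side. Axes as the caliper's.
- lamp (a point): Middle of the underside of a slim lamp bar on a hoop over the beam, 286 mm above the bench; the bar is 34 mm deep (x), 256 mm long (y), 16 mm thick; axes as the caliper's. It stands right above the knob's path: an upright gripper at the knob runs into it, one held square to the sloping face has room in front of it.
- fixed_jaw: The fixed jaw at the left end of the beam, a steel blade 10 mm thick. Origin on the beam's centre line in the plane of its measuring face; x up the slope, y along the beam (away from the sleeve), z out of the sloping face.
- fixed_face (a point): The point of the fixed jaw's measuring face that meets the middle of the sleeve's end. Axes as the fixed jaw's.
- moving_jaw: The sliding jaw: a steel blade 10 mm thick on a grey housing (56 mm along the beam, 34 mm wide, its face 8 mm out from the beam's centre line) that carries the knob. Origin on the beam's centre line under the knob, 30 mm to the right of the jaw's measuring face; axes as the fixed jaw's.
- moving_face (a point): The point of the sliding jaw's measuring face that meets the middle of the sleeve's end. Axes as the fixed jaw's. A touch of 1 to 8 N on the sleeve is right; more than 16 N squashes it.
- knob (a point): Centre, half-way up, of the round knurled steel knob on the sliding jaw's housing: 14 mm across, 28 mm tall, standing square out of the sloping face (its axis is z, out of the face). Axes as the fixed jaw's.
- slide (a joint): Travel of the sliding jaw along the beam, m: 0 with the jaws 135 mm apart, growing as they close (the distance between the faces is 0.135 minus this), at most 0.060. Level; rubs with about 2 N, has no spring and stays where it is left.
- rock (a joint): Cocking of the sliding jaw on the beam, rad: 0 when its face is square to the beam. It has play against a spring: left to itself, a push of 1 N on its face at the sleeve cocks it by about 0.0015 rad, and it springs back. 0.02 rad either way is too much.
- ball_joint: A black forged ball joint with a bright stud, about 117 x 185 x 109 mm, right of and in front of the caliper. Heavy; does not move.
- grease_tube: A white tube of grease with a red cap, 57 x 150 x 40 mm, left of and behind the caliper. Bystander.
- tape_roll: A roll of brown paper tape, 89 mm across, 19 mm high, right of the caliper. Bystander.
- boot: A black rubber dust boot, a stepped dome 45 mm across and 22 mm high, in front of the caliper. Bystander.
There are look-alikes about, which are no part of the job. What is shaped like the part that bears sleeve_long_center but pink or red is not meant.

How it is judged:
By the outcome, as a careful person would: the job done as asked, in the order asked, and still so for the second after the job is handed in, with the robot touching nothing.
It also fails if it takes over 58 s, if anything falls off the work surface, if the arm or the gripper's body presses on something with over 40 N, if the wrist force passes 120 N, or if a joint passes its speed limit or range.

### The arm

A 6-joint arm with a two-finger parallel gripper is mounted at the origin on a cart in front of the work surface, level with it; the furniture and walls round the work are solid. World frame = base frame: x ahead of the robot, y to its left, z up, the work surface at z = 0. Lengths are in m, angles in rad, forces in N, time in s.
With the tool pointing down it reaches from about 0.25 to 0.725 m from the base axis. Payload 9.7 kg.
Tool frame: the origin (TCP) lies on the centre line of the jaws, within the pads' length; the fingertips stand 14 mm ahead of it and the grasp point (between the pads) lies 5 mm behind it; z points along the fingers, y is the direction in which the jaws open and shut (so a half turn about z gives the same grasp; the last joint's range is limited). The gripper opens to 85 mm and grips with 20 to 120 N. Pads are 22 mm wide; open, the fingers measure 114 mm over their backs; the gripper's body (76 mm by 85 mm) begins 54 mm behind the grasp point. The pads swing forward as they close: fully open they stand 13 mm farther back than shut.
Start: joints at [1.289, 0.087, 0.176, 1.66, 0, 1.571], TCP at [0.153, 0.528, 0.219] pointing down, gripper open.
Joint ranges: [-3.13, 3.13], [-0.85, 1.81], [-1.15, 1.24], [-2.2, 2.28], [-1.44, 1.52], [-3.14, 3.14]. Speed limits (rad/s): [2.22, 2.22, 2.57, 3.14, 3.14, 3.14].

### API

Orientations are given as a 3x3 rotation matrix whose columns are the frame's x, y, z axes.
In Python, from cell import arm gives the robot as it stands.
- The arm moves only by the tool send_rows, never from a script. Its argument "commands" is text: rows parted by semicolons, each of 6 numbers parted by spaces: the shift along the tool's x, y, z in m, then the turn, a rotation vector about the tool's x, y, z in degrees. In form: tx ty tz wx wy wz; .... A call has 1 to 12 rows; each row is the pose to reach, as a shift and turn from the pose measured when the call began, along the tool's axes at that moment; what a row does not reach only later rows make up. A row lasts 1/12 s, in which the tool goes at most 41.7 mm and 7.16 degrees, less where a joint would pass 70% of its speed; a pose out of reach is approached as far as the arm can. A call with a gripper value outside its range is refused whole. "grip" is the closure, from -1 (fully open) to 1 (shut), set as the call begins (left out, the last holds). The fingers move at their own pace and stop on an object; "force" is the grip in N (left out, the last holds). Time passes only in rows, so rows that repeat a pose let the fingers close. It gives the time, the measured TCP pose, the force and the opening at its end, in the units of the state.
- arm.get_obs(): the state, without advancing time (a new reading comes with each control period).
- arm.read_camera(name): name is "scene" or "top" or "wrist"; returns the picture (400x640x3 uint8, red, green, blue); there is no depth.
- arm.camera_model(name): a dict with "fx", "fy", "cx", "cy" (pixels), "world_from_camera" (4x4, takes a point from camera to world coordinates). Camera axes: x right, y up, looking along -z (the intrinsics and any distortion apply to the point x, -y, -z); pixel columns grow to the right and rows downward; lengths in m; the calibration is good to about 2 mm. A picture is of the moment at which its call begins: read the wrist's pose just before it. camera_model takes no time and is no camera call; for the wrist camera it gives the pose at the moment of the call.
- arm.hand_in(): hands the job in, once; it reports no verdict.
The state is a dict: "time": time; "qpos": joint angles; "joint_vel": joint speeds; "joint_efforts": joint torques, N m; "eef_pos": TCP position; "ee_rot": TCP orientation; "force": force on the tool from outside, world axes, zero at the start; "torque": the same for the moment, N m; "opening": opening from 0.0 (shut) to 1.0 (fully open).
Only numpy, scipy, OpenCV 4.12 (cv2) and the standard library are available. Lean on these libraries where they do the work, as an engineer would, in place of code of your own. Each camera call takes 0.05 s, during which the arm holds its last target. There are 200 camera calls.

## Working session

There is one attempt and no reset: what is moved stays moved. The work goes in short steps, Python scripts to look and compute and a tool call to move; the robot and the scene stay as the last step left them, time stands still between calls to the robot, and variables do not carry over. Pictures are saved under pics/ and viewed, about 8 in all and at most 12, crops included, and the job is handed in when it is done.

Besides the shell and the picture viewer there is one more tool, called after ">>>" as name(argument=value, ...) on one line, values as JSON. send_rows: Moves the arm, as the interface text tells. Its arguments: {"type":"object","properties":{"commands":{"type":"string"},"grip":{"type":"number"},"force":{"type":"number"}},"required":["commands"]}

```bash
mkdir -p pics
cat > h.py <<'E'
import numpy as np, cv2
from cell import arm
def snap(n,f):
    m=arm.camera_model(n); im=arm.read_camera(n); cv2.imwrite(f'pics/{f}.png',im[:,:,::-1]); np.save(f'pics/{f}.npy',m,allow_pickle=True); return im,m
def load(f): return np.load(f'pics/{f}.npy',allow_pickle=True).item()
def proj(m,P):
    T=np.linalg.inv(m['world_from_camera']); p=T[:3,:3]@np.array(P,float)+T[:3,3]
    return np.array([m['fx']*p[0]/-p[2]+m['cx'], m['fy']*-p[1]/-p[2]+m['cy']])
def ray(m,uv):
    T=np.array(m['world_from_camera']); d=np.array([(uv[0]-m['cx'])/m['fx'],-(uv[1]-m['cy'])/m['fy'],-1.])
    d=T[:3,:3]@d; return T[:3,3],d/np.linalg.norm(d)
def tri(obs):
    A=np.zeros((3,3));b=np.zeros(3);L=[]
    for m,uv in obs:
        o,d=ray(m,uv);Q=np.eye(3)-np.outer(d,d);A+=Q;b+=Q@o;L.append((o,d))
    p=np.linalg.solve(A,b); return p,[np.linalg.norm(np.cross(p-o,d)) for o,d in L]
def onplane(m,uv,z):
    o,d=ray(m,uv); return o+d*(z-o[2])/d[2]
E
python3 - <<'E'
from h import *
for n in('scene','top','wrist'):
    im,m=snap(n,n+'0'); print(n,{k:(np.round(v,3).tolist() if k=='world_from_camera' else v) for k,v in m.items()})
o=arm.get_obs();print(o['time'],o['eef_pos'],np.round(o['ee_rot'],3),o['opening'])
a=[cv2.imread(f'pics/{n}0.png') for n in('scene','top')]
cv2.imwrite('pics/both0.png',cv2.resize(np.vstack(a),(480,600)))
E
```

```text
scene {'fx': 390.0462780896848, 'fy': 390.0462780896848, 'cx': 324.04439469581513, 'cy': 197.66553940450464, 'world_from_camera': [[-0.89, 0.16, -0.426, -0.023], [-0.454, -0.367, 0.812, 1.106], [-0.027, 0.916, 0.4, 0.713], [0.0, 0.0, 0.0, 1.0]]}
top {'fx': 509.12498293503404, 'fy': 509.12498293503404, 'cx': 322.9747920087029, 'cy': 204.30319948426927, 'world_from_camera': [[-0.161, 0.967, -0.198, 0.228], [-0.987, -0.158, 0.028, 0.102], [-0.004, 0.199, 0.98, 1.634], [0.0, 0.0, 0.0, 1.0]]}
wrist {'fx': 308.8776732840051, 'fy': 308.8776732840051, 'cx': 321.820853334964, 'cy': 200.50037373199348, 'world_from_camera': [[0.279, -0.908, -0.312, 0.072], [0.96, 0.264, 0.091, 0.551], [-0.0, -0.325, 0.946, 0.374], [0.0, 0.0, 0.0, 1.0]]}
0.15 [0.15289327 0.52812853 0.21894618] [[-0.961  0.278 -0.   ]
 [ 0.278  0.961 -0.001]
 [-0.    -0.001 -1.   ]] 0.9968916123148236
```

View pics/top0.png

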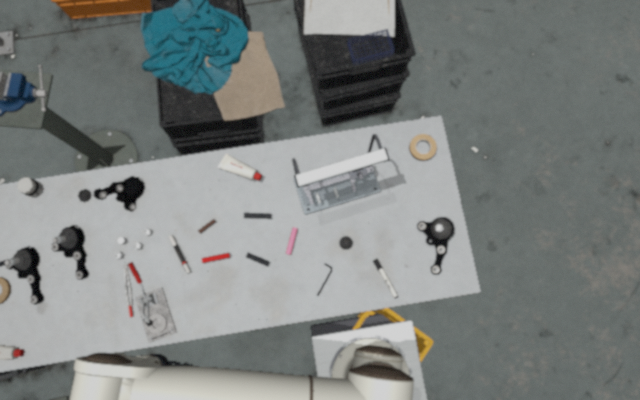

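View pics/scene0.png

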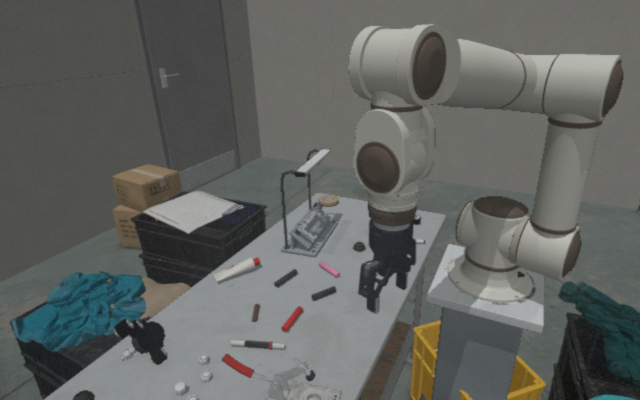

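The top view shows two black sleeves, at about (258,215), roughly 28 px long, and (258,259), roughly 24 px. The upper one is therefore probably the long one. The caliper is at about (345,185). Next I'll take enlarged crops.

Run:
```python
from h import *
t=cv2.imread('pics/top0.png');s=cv2.imread('pics/scene0.png')
a=cv2.resize(t[125:225,235:415],(800,444),interpolation=cv2.INTER_CUBIC)
cv2.imwrite('pics/c_top.png',a)
b=cv2.resize(s[140:310,260:360],None,fx=5,fy=5,interpolation=cv2.INTER_CUBIC)[:, :]
cv2.imwrite('pics/c_scene.png',cv2.resize(s[145:265,270:350],(400,600),interpolation=cv2.INTER_CUBIC))
def blob(f,c,r=26):
    g=cv2.imread(f'pics/{f}.png').max(2); x0,y0=c[0]-r,c[1]-r
    w=(g[y0:y0+2*r,x0:x0+2*r]<70).astype(np.uint8); n,l,st,ce=cv2.connectedComponentsWithStats(w)
    k=l[r,r]; ys,xs=np.nonzero(l==k); rect=cv2.minAreaRect(np.c_[xs,ys].astype(np.float32)); 
    return ce[k]+[x0,y0],k,[tuple(np.round(p+[x0,y0],1)) for p in cv2.boxPoints(rect)],rect
for n,ct,cs in(('A',(258,215),(286,278)),('B',(258,259),(324,293))):
    bt,bs=blob('top0',ct),blob('scene0',cs)
    print(n,bt,bs); p,e=tri([(load('top0'),bt[0]),(load('scene0'),bs[0])]);print(p,e)
    # ends on plane z=9mm
    for f,b_ in(('top0',bt),('scene0',bs)):
        q=np.array([onplane(load(f),u,.009)[:2] for u in b_[2]]); 
        d=[np.linalg.norm(q[i]-q[(i+1)%4]) for i in range(4)];print(f,np.round(q,3).tolist(),np.round(d,4))
```

```text
A (array([257.14893617, 215.46808511]), np.int32(1), [(np.float64(246.0), np.float64(216.0)), (np.float64(246.0), np.float64(214.0)), (np.float64(269.0), np.float64(214.0)), (np.float64(269.0), np.float64(216.0))], ((25.5, 26.0), (23.0, 2.0), 0.0)) (array([285.59633028, 278.20183486]), np.int32(1), [(np.float64(274.4), np.float64(283.1)), (np.float64(294.5), np.float64(269.7)), (np.float64(296.9), np.float64(273.4)), (np.float64(276.8), np.float64(286.8))], ((25.65384292602539, 26.23076629638672), (4.437601566314697, 24.12946128845215), 56.30992889404297))
[0.55571649 0.27283302 0.00671131] [np.float64(0.0013094275326445148), np.float64(0.0013094275326445137)]
top0 [[0.558, 0.308], [0.565, 0.307], [0.553, 0.233], [0.546, 0.234]] [0.0066 0.0747 0.0066 0.0747]
scene0 [[0.573, 0.311], [0.554, 0.225], [0.537, 0.239], [0.556, 0.324]] [0.0889 0.0226 0.0871 0.0209]
B (array([258.        , 259.07843137]), np.int32(1), [(np.float64(247.6), np.float64(255.8)), (np.float64(248.7), np.float64(253.4)), (np.float64(267.5), np.float64(261.8)), (np.float64(266.5), np.float64(264.2))], ((25.582473754882812, 25.81443214416504), (20.611526489257812, 2.639899969100952), 23.96249008178711)) (array([323.43442623, 293.43442623]), np.int32(1), [(np.float64(311.4), np.float64(295.7)), (np.float64(333.5), np.float64(286.4)), (np.float64(335.5), np.float64(291.2)), (np.float64(313.4), np.float64(300.4))], ((25.470413208007812, 26.42899513244629), (5.153846263885498, 23.923080444335938), 67.38013458251953))
[0.4154716  0.2894502  0.00598791] [np.float64(0.0016774619125871954), np.float64(0.0016774619125872199)]
top0 [[0.429, 0.32], [0.436, 0.315], [0.4, 0.26], [0.393, 0.264]] [0.0083 0.0664 0.0082 0.0666]
scene0 [[0.442, 0.317], [0.403, 0.251], [0.388, 0.269], [0.427, 0.333]] [0.0766 0.0238 0.0747 0.0222]
```

View pics/c_top.png

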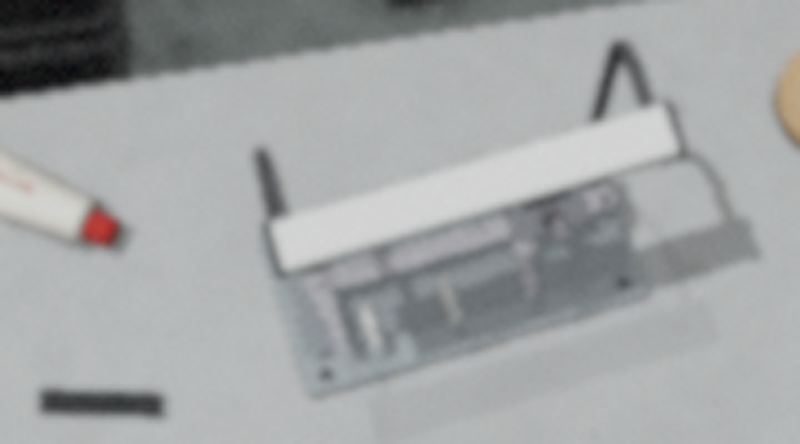

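Run:
```python
from h import *
m=load('top0')
f=lambda u,v:(235+u/4.444,125+v/4.444)
L={k:onplane(m,f(*p),.302) for k,p in dict(LF=(285,272),RF=(682,152),LB=(272,218),RB=(666,105)).items()}
for k,v in L.items(): print(k,np.round(v,4))
c=sum(L.values())/4; d=(L['LF']-L['RF']+L['LB']-L['RB']); y=d/np.linalg.norm(d); print('lamp c',c,'len',np.linalg.norm(d)/2,'y',y,'yaw',np.degrees(np.arctan2(-y[0],y[1])))
for p in((315,395),(645,295)): print('base',onplane(m,f(*p),.004))
x=np.array([y[1],-y[0],0]); C=np.array([c[0],c[1],0])
print('cradle est',C-x*.0347)
# camera mount: expected pixels from wrist
o=arm.get_obs();R=np.array(o['ee_rot']);T=np.array(arm.camera_model('wrist')['world_from_camera'])
print(np.round(R.T@T[:3,:3],3),np.round(R.T@(T[:3,3]-o['eef_pos']),4))
```

```text
LF [0.5563 0.119  0.302 ]
RF [ 0.5916 -0.1321  0.302 ]
LB [0.591  0.1217 0.302 ]
RB [ 0.6227 -0.128   0.302 ]
lamp c [ 0.59040649 -0.00485906  0.302     ] len 0.25256440523265516 y [-0.13250812  0.99118192  0.        ] yaw 7.614551012077232
base [0.53459221 0.11517856 0.004     ]
base [ 0.56938542 -0.136998    0.004     ]
cradle est [ 0.55601248 -0.0094571   0.        ]
[[-0.001  0.946  0.325]
 [ 1.     0.001 -0.001]
 [-0.001  0.325 -0.946]] [ 0.084  -0.0004 -0.1551]
```

>>> send_rows(commands="-0.115 -0.034 0.015 0 0 21; -0.23 -0.067 0.03 0 0 42; -0.345 -0.1 0.045 0 0 63; -0.459 -0.134 0.06 0 0 84; -0.459 -0.134 0.06 0 0 84; -0.459 -0.134 0.06 0 0 84; -0.459 -0.134 0.06 0 0 84; -0.459 -0.134 0.06 0 0 84; -0.459 -0.134 0.06 0 0 84; -0.459 -0.134 0.06 0 0 84; -0.459 -0.134 0.06 0 0 84; -0.459 -0.134 0.06 0 0 84")

```text
time: 1.15
eef_pos: [0.5591, 0.2689, 0.1577]
ee_rot: [[0.185, 0.983, -0.001], [0.983, -0.185, -0.002], [-0.002, -0.001, -1.0]]
force: [-0.2, 1.3, -0.0]
opening: 1.001
```

>>> send_rows(commands="0 0 0 0 0 0")

```text
time: 1.23
eef_pos: [0.5619, 0.2659, 0.1558]
ee_rot: [[0.194, 0.981, -0.002], [0.981, -0.194, -0.003], [-0.004, -0.001, -1.0]]
force: [0.6, 0.7, 0.7]
opening: 1.0
```

Run:
```python
from h import *
snap('wrist','w1');o=arm.get_obs();print(o['time'],o['eef_pos'],np.round(o['ee_rot'],3),np.round(o['qpos'],2))
```

```text
1.2833 [0.56060137 0.26670805 0.1558976 ] [[ 0.189  0.982 -0.003]
 [ 0.982 -0.189 -0.003]
 [-0.004 -0.002 -1.   ]] [ 0.44  0.25  0.24  1.56 -0.    2.21]
```

View pics/w1.png

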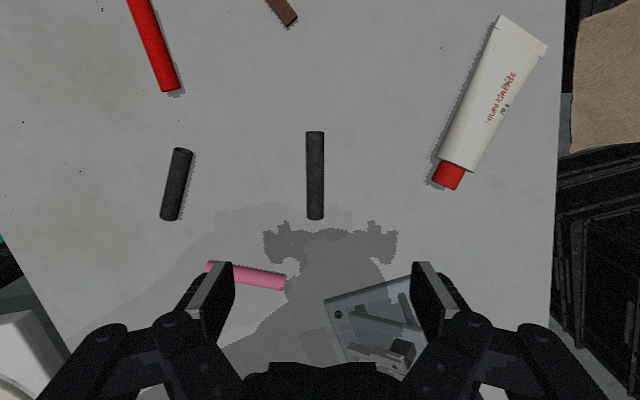

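Wrist view: the long sleeve runs from (315,131) to (316,219). The short one, at (176,184), is clearly shorter. I'll take a second view from a shifted, lower pose and triangulate.

```bash
cat > sl.py <<'E'
from h import *
def ends(f,c):
    im=cv2.imread(f'pics/{f}.png').max(2); w=(cv2.medianBlur(im,3)<85).astype(np.uint8)
    n,l,st,ce=cv2.connectedComponentsWithStats(w); k=l[int(c[1]),int(c[0])]
    print(f,'bbox',st[k],'c',ce[k]); ys,xs=np.nonzero(l==k); r=cv2.boxPoints(cv2.minAreaRect(np.c_[xs,ys].astype(np.float32)))
    r=r[np.argsort(r[:,1])]; return r[:2].mean(0),r[2:].mean(0)
E
python3 - <<'E'
from sl import *
m=load('w1')
for c in((315,175),(176,184)):
    a,b=ends('w1',c);A,B=onplane(m,a,.009),onplane(m,b,.009);d=A-B
    print(a,b,np.round((A+B)/2,4),'L',np.linalg.norm(d),'yaw',np.degrees(np.arctan2(d[1],d[0])))
o=arm.get_obs();R=np.array(o['ee_rot'])
print('tool shift to sleeve', R.T@(np.array([.556,.272,.009])-o['eef_pos']), np.degrees(np.arctan2(R[1,0],R[0,0])))
E
```

```text
w1 bbox [ 306  131   18   90 1550] c [314.71225806 174.38322581]
[314.49997 130.99997] [314.49997 219.99997] [0.5549 0.2713 0.009 ] L 0.09232047022756688 yaw 78.33065298950109
w1 bbox [ 160  147   34   74 1472] c [176.00951087 183.64402174]
[184.2191  148.05057] [167.48314 220.57303] [0.4145 0.2904 0.009 ] L 0.0819611952174371 yaw 58.12433640987898
tool shift to sleeve [ 0.00488709 -0.00520008  0.14689165] 79.08285211952537
```

>>> send_rows(commands="0.002 -0.003 0.035 0 0 0; 0.004 -0.006 0.07 0 0 0.7; 0.004 -0.006 0.07 0 0 0.7; 0.004 -0.006 0.07 0 0 0.7; 0.004 -0.006 0.07 0 0 0.7", grip=0.1, force=25)

```text
time: 1.7
eef_pos: [0.5553, 0.2724, 0.0882]
ee_rot: [[0.199, 0.98, -0.001], [0.98, -0.199, -0.002], [-0.003, -0.001, -1.0]]
force: [-0.1, 0.7, 0.6]
opening: 0.449
```

Run:
```python
from sl import *
snap('wrist','w2');o=arm.get_obs();R=np.array(o['ee_rot']);print(o['time'],o['eef_pos'],o['opening'],np.round(o['joint_vel'],3))
m=load('w2');p0=proj(m,[.5549,.2713,.009]);print(p0)
a,b=ends('w2',p0);A,B=onplane(m,a,.009),onplane(m,b,.009);d=A-B
print(a,b,np.round((A+B)/2,4),'L',np.linalg.norm(d),'yaw',np.degrees(np.arctan2(d[1],d[0])),np.degrees(np.arctan2(R[1,0],R[0,0])))
a1,b1=ends('w1',(315,175))
for u,v in((a,a1),(b,b1)): print(tri([(m,u),(load('w1'),v)]))
print('shift',R.T@((A+B)/2-o['eef_pos']))
```

```text
1.75 [0.55595991 0.27250385 0.08887823] 0.4483192788783348 [-0.005 -0.003  0.008 -0.007 -0.     0.004]
[321.97085519 205.41083383]
w2 bbox [ 311  148   24  110 2425] c [322.41278351 201.49278351]
[322.5 148. ] [322.5 257. ] [0.5552 0.2709 0.009 ] L 0.09321747062648048 yaw 78.50364108592291 78.47997017200927
w1 bbox [ 306  131   18   90 1550] c [314.71225806 174.38322581]
(array([0.56439698, 0.31657061, 0.00944748]), [np.float64(0.0001584547690498283), np.float64(0.00015845476904991371)])
(array([0.54641563, 0.22852778, 0.01505025]), [np.float64(0.00021140060485174702), np.float64(0.00021140060485145128)])
shift [-0.00161303 -0.00041769  0.07988084]
```

>>> send_rows(commands="0 -0.0005 0.03 0 0 0; 0 -0.0005 0.055 0 0 0; 0 -0.0005 0.072 0 0 0; 0 -0.0005 0.072 0 0 0; 0 -0.0005 0.072 0 0 0; 0 -0.0005 0.072 0 0 0")

```text
time: 2.25
eef_pos: [0.5568, 0.2732, 0.0197]
ee_rot: [[0.199, 0.98, 0.003], [0.98, -0.199, -0.0], [0.0, 0.003, -1.0]]
force: [0.3, 1.0, 0.5]
opening: 0.453
```

>>> send_rows(commands="0 0 0 0 0 0; 0 0 0 0 0 0; 0 0 0 0 0 0; 0 0 0 0 0 0; 0 0 0 0 0 0; 0 0 0 0 0 0; 0 0 0 0 0 0", grip=1, force=25)

```text
time: 2.83
eef_pos: [0.5567, 0.2731, 0.0196]
ee_rot: [[0.199, 0.98, 0.003], [0.98, -0.199, -0.0], [0.0, 0.003, -1.0]]
force: [0.8, -0.2, -1.0]
opening: -0.0
```

>>> send_rows(commands="0 0 -0.035 0 0 0; 0 0 -0.07 0 0 0; 0 0 -0.07 0 0 0; 0 0 -0.07 0 0 0; 0 0 -0.07 0 0 0")

```text
time: 3.25
eef_pos: [0.5564, 0.2731, 0.0893]
ee_rot: [[0.199, 0.98, 0.003], [0.98, -0.199, -0.0], [0.0, 0.003, -1.0]]
force: [-0.6, -0.9, 0.6]
opening: -0.0
```

Run:
```python
from sl import *
snap('wrist','w3');o=arm.get_obs();print(o['time'],o['eef_pos'],o['opening'],o['force'])
a=cv2.imread('pics/w3.png');cv2.imwrite('pics/w3.png',a)
```

```text
3.3 [0.55604351 0.27296542 0.08849543] -0.0025069067816076308 [-0.1141078  -0.33617185 -0.79822103]
```

View pics/w3.png

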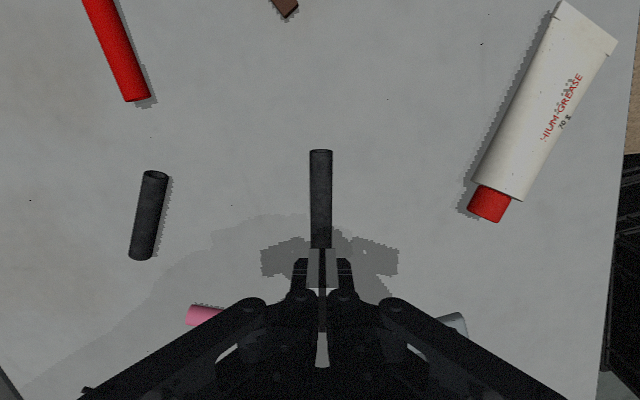

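The gripper closed to nothing. The sleeve still lies in place, with its far end at (321,150), and the shut tips are at rows 248–288. The pads sat too high and slipped over the rounding, so I'll go lower with a smaller pre-opening.

>>> send_rows(commands="0 0 0 0 0 0; 0 0 0 0 0 0; 0 0 0 0 0 0; 0 0 0 0 0 0; 0 0 0 0 0 0", grip=0.3)

```text
time: 3.72
eef_pos: [0.5559, 0.2729, 0.0882]
ee_rot: [[0.199, 0.98, 0.001], [0.98, -0.199, -0.001], [-0.001, 0.002, -1.0]]
force: [-0.5, 0.1, -0.5]
opening: 0.349
```

Run:
```python
from sl import *
snap('wrist','w4');o=arm.get_obs();R=np.array(o['ee_rot']);print(o['time'],o['eef_pos'],o['opening'])
m=load('w4');print('pred ends',proj(m,[.5644,.3166,.0094]),proj(m,[.5464,.2285,.015]))
a,b=ends('w4',proj(m,[.558,.285,.01]));print(a,b)
for z in(.009,):print(onplane(m,a,z),'sh',R.T@(np.array([.5552,.2722,.0125])-o['eef_pos']))
cv2.imwrite('pics/c4.png',cv2.imread('pics/w4.png')[130:330,200:440])
```

```text
3.7667 [0.55597    0.27293616 0.08831688] 0.3519056133241525
pred ends [321.44710542 149.04212008] [321.48653468 257.9040258 ]
w4 bbox [ 310  149   24  110 2412] c [321.48300166 202.73134328]
[321.5 149. ] [321.5 258. ]
[0.56443255 0.31655776 0.009     ] sh [-0.00081784 -0.00074279  0.07581632]
```

View pics/c4.png

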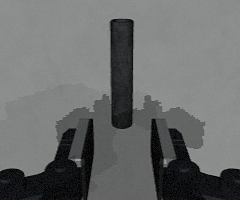

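The sleeve is unmoved and centred between the pads. Descending.

>>> send_rows(commands="0 -0.0007 0.03 0 0 0; 0 -0.0007 0.055 0 0 0; 0 -0.0007 0.07 0 0 0; 0 -0.0007 0.076 0 0 0; 0 -0.0007 0.076 0 0 0; 0 -0.0007 0.076 0 0 0; 0 -0.0007 0.076 0 0 0")

```text
time: 4.35
eef_pos: [0.5562, 0.2734, 0.0139]
ee_rot: [[0.199, 0.98, 0.004], [0.98, -0.199, -0.0], [0.001, 0.004, -1.0]]
force: [-0.3, 0.6, 0.9]
opening: 0.354
```

>>> send_rows(commands="0 0 0.001 0 0 0; 0 0 0.001 0 0 0; 0 0 0.001 0 0 0; 0 0 0.001 0 0 0; 0 0 0.001 0 0 0; 0 0 0.001 0 0 0; 0 0 0.001 0 0 0", grip=1, force=25)

```text
time: 4.93
eef_pos: [0.5562, 0.2734, 0.0129]
ee_rot: [[0.199, 0.98, 0.004], [0.98, -0.199, -0.0], [0.001, 0.003, -1.0]]
force: [0.8, -0.5, 0.1]
opening: 0.002
```

Run:
```python
from sl import *
snap('wrist','w5');o=arm.get_obs();print(o['time'],o['eef_pos'],o['opening'])
m=load('w5');print(proj(m,o['eef_pos']),proj(m,[.5554,.2724,.009]),proj(m,[.5644,.3166,.0094]))
cv2.imwrite('pics/c5.png',cv2.resize(cv2.imread('pics/w5.png')[100:400,160:480],None,fx=1.8,fy=1.8))
snap('scene','s5')
cv2.imwrite('pics/cs5.png',cv2.resize(cv2.imread('pics/s5.png')[220:320,230:350],None,fx=5,fy=5,interpolation=2))
```

```text
4.9833 [0.55620363 0.27339555 0.01286565] -0.0004210456707654628
[322.34722458 251.45399441] [321.28997537 249.9995786 ] [321.19174078 173.84581888]
```

View pics/c5.png

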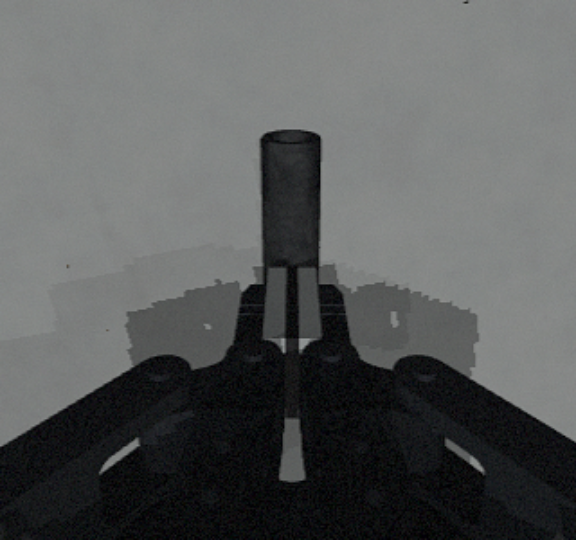

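View pics/cs5.png

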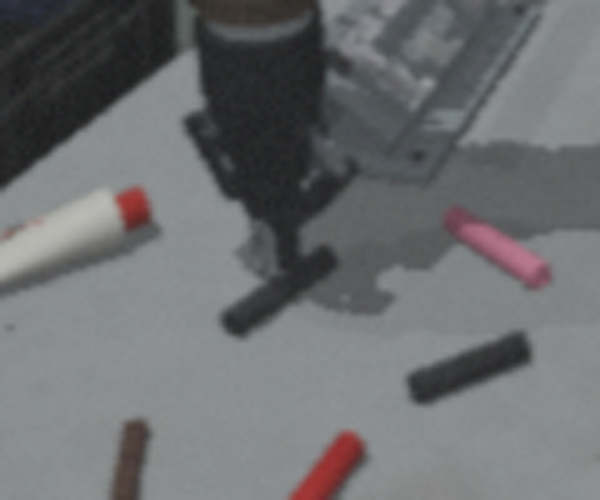

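The scene crop shows the fingers ending at about crop (285,268), on or above the sleeve. I'll work out which tip height that corresponds to.

Run:
```python
from h import *
m=load('s5');o=arm.get_obs();R=np.array(o['ee_rot']);p=o['eef_pos']
c=lambda P:np.round((proj(m,P)-[230,220])*5,0)
for d in(.014,0,-.01,-.018,-.03): print(d,[c(p+R@[x,0,d]) for x in(.011,0,-.011)])
print('sleeve top',[c(q) for q in([.5644,.3166,.018],[.5555,.2725,.018],[.5464,.2285,.018])])
w=load('w5')
for d in(.014,0,-.01,-.018,-.03): print(d,[np.round(proj(w,p+R@[x,0,d])) for x in(.011,0,-.011,-.02)])
```

```text
0.014 [array([267., 311.]), array([280., 302.]), array([292., 294.])]
0 [array([266., 292.]), array([278., 283.]), array([291., 275.])]
-0.01 [array([265., 278.]), array([277., 270.]), array([290., 261.])]
-0.018 [array([264., 267.]), array([276., 259.]), array([289., 251.])]
-0.03 [array([263., 251.]), array([275., 242.]), array([288., 234.])]
sleeve top [array([228., 311.]), array([279., 276.]), array([329., 243.])]
0.014 [array([322., 224.]), array([322., 240.]), array([322., 257.]), array([322., 269.])]
0 [array([322., 234.]), array([322., 251.]), array([322., 269.]), array([322., 282.])]
-0.01 [array([322., 242.]), array([322., 261.]), array([322., 278.]), array([322., 292.])]
-0.018 [array([322., 249.]), array([322., 269.]), array([322., 287.]), array([322., 302.])]
-0.03 [array([322., 261.]), array([322., 282.]), array([322., 302.]), array([322., 317.])]
```

Both views put the shut fingertips about 15 mm behind the TCP, hovering over the sleeve, rather than 14 mm ahead of it. I'll open and feel my way down in small steps, watching the force.

>>> send_rows(commands="0 0 0 0 0 0; 0 0 0 0 0 0; 0 0 0 0 0 0; 0 0 0 0 0 0; 0 0 0.003 0 0 0; 0 0 0.006 0 0 0; 0 0 0.006 0 0 0", grip=0.3)

```text
time: 5.62
eef_pos: [0.5558, 0.2732, 0.006]
ee_rot: [[0.199, 0.98, 0.003], [0.98, -0.199, -0.001], [-0.0, 0.003, -1.0]]
force: [-0.7, -0.7, -0.4]
opening: 0.347
```

>>> send_rows(commands="0 0 0.002 0 0 0; 0 0 0.004 0 0 0; 0 0 0.006 0 0 0; 0 0 0.006 0 0 0")

```text
time: 5.95
eef_pos: [0.5556, 0.2731, -0.0007]
ee_rot: [[0.199, 0.98, 0.002], [0.98, -0.199, -0.001], [-0.001, 0.002, -1.0]]
force: [0.1, -0.5, -0.6]
opening: 0.352
```

Run:
```python
from sl import *
snap('wrist','w6');snap('scene','s6');o=arm.get_obs();print(o['time'],o['eef_pos'],o['opening'],o['force'])
a=cv2.resize(cv2.imread('pics/w6.png')[130:330,200:440],(480,400));b=cv2.resize(cv2.imread('pics/s6.png')[240:300,250:310],(320,320),interpolation=2)
b=np.vstack([b,np.zeros((80,320,3),np.uint8)])
cv2.imwrite('pics/c6.png',np.hstack([a,b]))
```

```text
6.05 [ 5.55762761e-01  2.73152953e-01 -1.88445353e-04] 0.3518868480357084 [-0.02866393 -0.30971352  0.36612455]
```

View pics/c6.png

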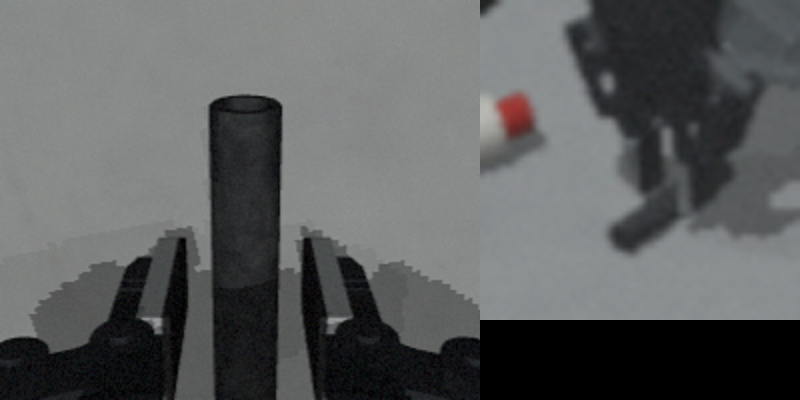

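The TCP reads about z = 0 without any contact. The pads straddle the sleeve with the tips at roughly 14 mm, so I'll go on down gently.

>>> send_rows(commands="0 0 0.0015 0 0 0; 0 0 0.003 0 0 0; 0 0 0.0045 0 0 0; 0 0 0.006 0 0 0; 0 0 0.006 0 0 0; 0 0 0.006 0 0 0")

```text
time: 6.55
eef_pos: [0.5557, 0.2731, -0.0063]
ee_rot: [[0.199, 0.98, 0.002], [0.98, -0.199, -0.001], [-0.0, 0.002, -1.0]]
force: [-0.4, -0.4, 0.4]
opening: 0.346
```

>>> send_rows(commands="0 0 0.001 0 0 0; 0 0 0.002 0 0 0; 0 0 0.003 0 0 0; 0 0 0.0035 0 0 0; 0 0 0.0035 0 0 0")

```text
time: 6.97
eef_pos: [0.5556, 0.2731, -0.01]
ee_rot: [[0.199, 0.98, 0.002], [0.98, -0.199, -0.001], [-0.001, 0.002, -1.0]]
force: [-0.0, 0.5, 0.3]
opening: 0.352
```

Closing now.

>>> send_rows(commands="0 0 0 0 0 0; 0 0 0 0 0 0; 0 0 0 0 0 0; 0 0 0 0 0 0; 0 0 0 0 0 0", grip=1, force=25)

```text
time: 7.38
eef_pos: [0.5557, 0.2731, -0.0099]
ee_rot: [[0.199, 0.98, 0.002], [0.98, -0.199, -0.001], [-0.0, 0.002, -1.0]]
force: [0.0, 0.1, 0.4]
opening: 0.198
```

Gripped at 0.198, which is 17 mm. Now I'll lift it and compute the caliper viewing pose.

```bash
cat >> h.py <<'E'
cy=np.array([-.1325,.991,0]);cy/=np.linalg.norm(cy);cx=np.array([cy[1],-cy[0],0]);ez=np.array([0,0,1.])
U=.788*cx+.616*ez;N=-.616*cx+.788*ez
C0=np.array([.5904,-.0049,.085])
RT=np.c_[cy,U,-N]
from scipy.spatial.transform import Rotation as Ro
def go(P,Rt=RT):
    o=arm.get_obs();R=np.array(o['ee_rot']);s=R.T@(np.array(P)-o['eef_pos']);w=np.degrees(Ro.from_matrix(R.T@Rt).as_rotvec())
    print('t',round(o['time'],2),'shift',np.round(s,4),'rot',np.round(w,2),'op',round(o['opening'],3))
E
python3 - <<'E'
from h import *
go(C0-.104*U+.15*N); print(C0-.104*U+.15*N)
E
```

```text
t 7.38 shift [-0.3227 -0.075  -0.1491] rot [-37.54   6.38 -18.39] op 0.198
[ 0.41758582 -0.02800583  0.139136  ]
```

>>> send_rows(commands="0 0 -0.01 0 0 0; 0 0 -0.05 0 0 0; 0 0 -0.09 0 0 0; 0 0 -0.13 0 0 0; 0 0 -0.15 0 0 0; 0 0 -0.15 0 0 0; 0 0 -0.15 0 0 0")

```text
time: 7.97
eef_pos: [0.5562, 0.2736, 0.1424]
ee_rot: [[0.199, 0.98, 0.005], [0.98, -0.199, 0.001], [0.002, 0.005, -1.0]]
force: [0.4, 0.6, -1.4]
opening: 0.192
```

Run:
```python
from h import *
go(C0-.104*U+.15*N)
```

```text
t 7.97 shift [-0.3232 -0.0756  0.0024] rot [-37.36   6.29 -18.42] op 0.192
```

>>> send_rows(commands="-0.04 -0.01 0 -4.7 0.8 -2.3; -0.08 -0.019 0 -9.4 1.6 -4.6; -0.12 -0.028 0 -14 2.4 -6.9; -0.16 -0.038 0 -18.7 3.1 -9.2; -0.2 -0.047 0 -23.4 3.9 -11.5; -0.24 -0.057 0 -28 4.7 -13.8; -0.28 -0.066 0 -32.7 5.5 -16.1; -0.3232 -0.0756 0.0024 -37.4 6.3 -18.4; -0.3232 -0.0756 0.0024 -37.4 6.3 -18.4; -0.3232 -0.0756 0.0024 -37.4 6.3 -18.4; -0.3232 -0.0756 0.0024 -37.4 6.3 -18.4; -0.3232 -0.0756 0.0024 -37.4 6.3 -18.4")

```text
time: 8.97
eef_pos: [0.4465, -0.0421, 0.1403]
ee_rot: [[-0.135, 0.802, 0.582], [0.991, 0.102, 0.09], [0.012, 0.589, -0.808]]
force: [0.5, -0.0, -0.2]
opening: 0.198
```

Run:
```python
from h import *
go(C0-.104*U+.15*N+cy*-.07);o=arm.get_obs();print(o['eef_pos'],np.round(o['qpos'],2),o['joint_vel'].round(2) if hasattr(o['joint_vel'],'round') else 0)
snap('wrist','w7')
```

```text
t 8.97 shift [-0.0521 -0.0221 -0.0154] rot [-1.92 -0.66 -0.31] op 0.198
[ 0.44651757 -0.04212023  0.14034976] [-0.25 -0.85 -0.8   1.03  0.23  1.26] [ 0.04  0.    0.02  0.   -0.02  0.06]
```

>>> send_rows(commands="-0.03 0.015 0 0 0 0; -0.06 0.03 0.01 0 0 0; -0.06 0.03 0.01 0 0 0; -0.06 0.03 0.01 0 0 0; -0.06 0.03 0.01 0 0 0")

```text
time: 9.43
eef_pos: [0.4848, -0.0953, 0.1485]
ee_rot: [[-0.136, 0.803, 0.581], [0.991, 0.102, 0.091], [0.014, 0.588, -0.809]]
force: [-0.5, 0.3, -0.1]
opening: 0.195
```

Run:
```python
from h import *
snap('wrist','w8');o=arm.get_obs();print(o['eef_pos'],np.round(o['qpos'],2),o['time'])
for f in('w7','w8'): print(f,proj(load(f),C0),proj(load(f),C0-.044*U+.009*N))
a=cv2.imread('pics/w7.png');b=cv2.imread('pics/w8.png')
cv2.imwrite('pics/c78.png',np.hstack([cv2.resize(x[:,320:520],(400,600)) if 0 else cv2.resize(x[:, 300:566],(399,600),interpolation=2) for x in(a,b)]))
```

```text
[ 0.48473627 -0.09509122  0.14903567] [-0.37 -0.67 -0.7   0.98  0.3   1.15] 9.4833
w7 [412.73791959 168.82251486] [367.18410232 170.87699142]
w8 [387.78303864 105.86975185] [336.38925544 106.41589189]
```

View pics/c78.png

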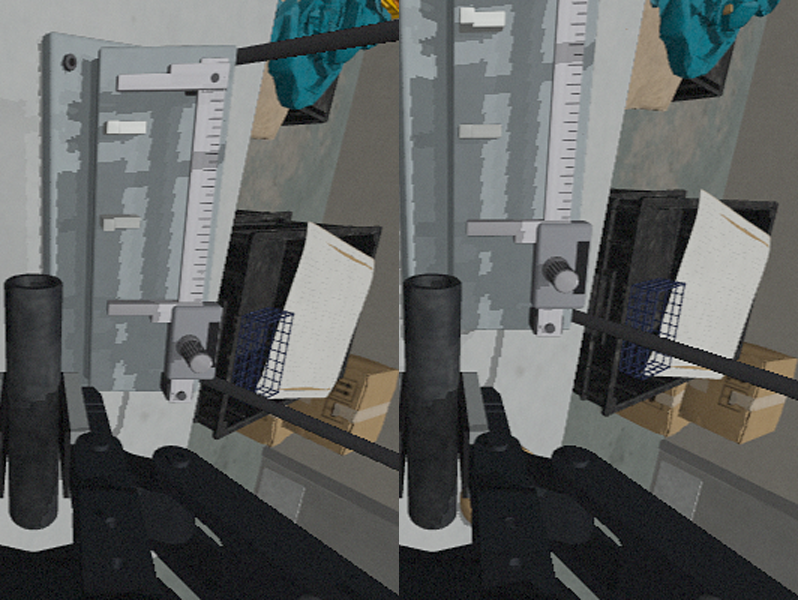

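The composite shows everything I need (crop pixels, w7 / w8):
- Left lip: (107,127) / (63,18)
- Right lip: (104,223) / (60,131)
- Knob top: (203,365) / (170,279)
- Moving-jaw face edge: rows 304 / 222
- Fixed-jaw face: row 89 in w7

I'll fit the caliper pose to these.

```bash
cat > fit.py <<'E'
from h import *
from scipy.optimize import least_squares
m7,m8=load('w7'),load('w8')
px=lambda u,v:np.array([300+u/1.5,v/1.5])
def frame(yaw):
    cy=np.array([-np.sin(yaw),np.cos(yaw),0]);cx=np.array([cy[1],-cy[0],0]);return cy,.788*cx+.616*ez,-.616*cx+.788*ez
# (u, y rel fixed face, n)
F=[((-.061,-.020,0),(106.5,127),(62.5,17.5)),((-.061,-.080,0),(103.5,223),(60,131)),((0,-.165,.036),(203,365),(170,279)),((0,-.165,.008),(186,343),(150,267))]
def res(p,full=False):
    cy,U,N=frame(p[3]);F0=np.array(p[:3]);r=[]
    for g,a,b in F:
        P=F0+g[0]*U+g[1]*cy+g[2]*N
        r+=[proj(m7,P)-px(*a),proj(m8,P)-px(*b)]
    return np.array(r) if full else np.ravel(r)
E
python3 - <<'E'
from fit import *
s=least_squares(res,[.58,.06,.085,.133],loss='soft_l1');print('fixed origin',s.x,np.degrees(s.x[3]));print(res(s.x,True).round(1).tolist())
for g,a,b in F: P,e=tri([(m7,px(*a)),(m8,px(*b))]);print(g,P.round(4),np.round(e,4))
cy_,U_,N_=frame(s.x[3]);O=s.x[:3]
c=lambda m,P:((proj(m,P)-[300,0])*1.5).round(0)
for u in(-.06,-.044,-.02):
  for n in(-.005,0,.008): print(u,n,'fixed',c(m7,O+u*U_+n*N_),'mov',c(m7,O+u*U_-.135*cy_+n*N_),c(m8,O+u*U_-.135*cy_+n*N_))
print('beam mid vs lamp', O-.0675*cy_)
np.save('cal.npy',s.x)
E
```

```text
fixed origin [0.60580827 0.09510312 0.08135466 0.15242133] 8.733098641642774
[[-0.2, -0.2], [-0.7, -0.1], [0.1, -0.3], [1.1, -0.3], [-1.6, -2.6], [-1.6, 1.2], [1.5, 0.2], [4.8, 1.0]]
(-0.061, -0.02, 0) [0.5619 0.0681 0.0437] [0.0002 0.0002]
(-0.061, -0.08, 0) [0.5684 0.0083 0.0452] [0.0004 0.0004]
(0, -0.165, 0.036) [ 0.5951 -0.0676  0.1206] [0.0006 0.0006]
(0, -0.165, 0.008) [ 0.6149 -0.0662  0.0918] [0.0011 0.0011]
-0.06 -0.005 fixed [108.  93.] mov [102. 298.] [ 63. 220.]
-0.06 0 fixed [109.  92.] mov [103. 300.] [ 63. 221.]
-0.06 0.008 fixed [110.  90.] mov [104. 304.] [ 64. 223.]
-0.044 -0.005 fixed [134.  92.] mov [125. 298.] [ 88. 220.]
-0.044 0 fixed [135.  91.] mov [126. 300.] [ 88. 221.]
-0.044 0.008 fixed [138.  90.] mov [127. 304.] [ 89. 223.]
-0.02 -0.005 fixed [173.  91.] mov [158. 297.] [125. 219.]
-0.02 0 fixed [175.  90.] mov [160. 300.] [126. 220.]
-0.02 0.008 fixed [178.  89.] mov [163. 304.] [128. 222.]
beam mid vs lamp [0.61605692 0.02838569 0.08135466]
```

```bash
cat >> fit.py <<'E'
F=F[:3]
def res2(p):
    return np.r_[res(p)/1.0,(p[2]-.085)/.0015,(p[3]-np.radians(7.6))/np.radians(.7)]
E
python3 - <<'E'
from fit import *
s=least_squares(res2,[.6,.09,.085,.133],loss='soft_l1');x=s.x;print(x,np.degrees(x[3]));print(res(x,True).round(1).tolist());np.save('cal.npy',x)
cy_,U_,N_=frame(x[3]);O=x[:3]; RT2=np.c_[cy_,U_,-N_]
S=O-.041*U_-.052*cy_; print('sleeve goal',S); 
T=S-RT2@np.array([0,0,-.019]); print('tcp goal',T)
go(T+.08*N_,RT2)
E
```

```text
[0.60367202 0.09446334 0.08439971 0.15046365] 8.620932127257925
[[0.4, -0.1], [-0.5, -0.9], [0.5, 0.5], [1.2, -0.1], [-0.5, -0.6], [-0.6, 2.8]]
sleeve goal [0.57952367 0.038208   0.05914371]
tcp goal [0.59109544 0.03996239 0.04417171]
t 9.48 shift [0.118  0.0347 0.079 ] rot [-1.94 -0.14 -1.07] op 0.196
```

>>> send_rows(commands="0.03 0.009 0.02 -1.9 -0.1 -1.1; 0.06 0.018 0.04 -1.9 -0.1 -1.1; 0.09 0.027 0.06 -1.9 -0.1 -1.1; 0.118 0.035 0.079 -1.9 -0.1 -1.1; 0.118 0.035 0.079 -1.9 -0.1 -1.1; 0.118 0.035 0.079 -1.9 -0.1 -1.1; 0.118 0.035 0.079 -1.9 -0.1 -1.1")

```text
time: 10.07
eef_pos: [0.5422, 0.0337, 0.1078]
ee_rot: [[-0.153, 0.779, 0.609], [0.988, 0.12, 0.094], [0.0, 0.616, -0.788]]
force: [-0.7, 0.2, 0.8]
opening: 0.199
```

```bash
cat >> fit.py <<'E'
x=np.load('cal.npy');cy_,U_,N_=frame(x[3]);O=x[:3]; RT2=np.c_[cy_,U_,-N_]
def tcp(u,y,n,d=-.019): return O+u*U_+y*cy_+(n+d)*N_   # TCP for sleeve/point d behind
def where(d=-.019):
    o=arm.get_obs();q=np.array(o['eef_pos'])-O; f=np.array(o['force']);t=np.array(o['torque'])
    print('t',round(o['time'],2),'u,y,n',np.round([q@U_,q@cy_,q@N_-d],4),'F u,y,n',np.round([f@U_,f@cy_,f@N_],2),'op',round(o['opening'],3))
E
python3 - <<'E'
from fit import *
where();go(tcp(-.041,-.052,.006),RT2);print(np.round(arm.get_obs()['qpos'],2))
E
```

```text
t 10.07 u,y,n [-0.0406 -0.0509  0.0805] F u,y,n [-0.05  0.34  1.04] op 0.199
t 10.07 shift [-0.0013 -0.0004  0.0745] rot [ 0.   -0.11  0.14] op 0.199
[ 0.02 -0.62 -0.78  0.75  0.08  1.46]
```

>>> send_rows(commands="0 0 0.025 0 0 0; -0.001 0 0.05 0 0 0; -0.001 0 0.065 0 0 0; -0.001 0 0.07 0 0 0; -0.001 0 0.0745 0 0 0; -0.001 0 0.0745 0 0 0; -0.001 0 0.0745 0 0 0")

```text
time: 10.65
eef_pos: [0.5878, 0.0392, 0.0503]
ee_rot: [[-0.152, 0.778, 0.61], [0.988, 0.12, 0.094], [-0.0, 0.617, -0.787]]
force: [-0.5, -0.1, 0.0]
opening: 0.193
```

Run:
```python
from fit import *
where();snap('wrist','w9')
a=cv2.imread('pics/w9.png')[0:400,170:470];cv2.imwrite('pics/c9.png',cv2.resize(a,(450,600),interpolation=2))
go(tcp(-.041,-.052,.001),RT2)
```

```text
t 10.65 u,y,n [-0.0399 -0.0522  0.0069] F u,y,n [-0.41 -0.03  0.34] op 0.193
t 10.7 shift [ 0.0001 -0.0014  0.006 ] rot [ 0.09 -0.09  0.12] op 0.196
```

>>> send_rows(commands="0 0 0.0015 0 0 0; 0 0 0.003 0 0 0; 0 0 0.003 0 0 0; 0 0 0.003 0 0 0")

```text
time: 11.03
eef_pos: [0.5897, 0.0397, 0.0483]
ee_rot: [[-0.153, 0.778, 0.61], [0.988, 0.12, 0.094], [-0.0, 0.617, -0.787]]
force: [0.6, -0.4, -0.2]
opening: 0.2
```

Run:
```python
from fit import *
where()
```

```text
t 11.03 u,y,n [-0.0396 -0.0521  0.0041] F u,y,n [ 0.27 -0.51 -0.5 ] op 0.2
```

>>> send_rows(commands="0 -0.001 0.001 0 0 0; 0 -0.002 0.002 0 0 0; 0 -0.002 0.003 0 0 0; 0 -0.002 0.003 0 0 0; 0 -0.002 0.003 0 0 0")

```text
time: 11.45
eef_pos: [0.5897, 0.0396, 0.0452]
ee_rot: [[-0.152, 0.778, 0.61], [0.988, 0.12, 0.094], [-0.0, 0.617, -0.787]]
force: [-15.8, -2.7, 11.9]
opening: 0.198
```

Run:
```python
from fit import *
where()
```

```text
t 11.45 u,y,n [-0.0415 -0.0521  0.0017] F u,y,n [-5.26 -0.28 19.21] op 0.198
```

>>> send_rows(commands="0 0 0.0005 0 0 0; 0 0 0.001 0 0 0; 0 0 0.0015 0 0 0; 0 0 0.0015 0 0 0")

```text
time: 11.78
eef_pos: [0.5901, 0.0397, 0.045]
ee_rot: [[-0.152, 0.778, 0.61], [0.988, 0.12, 0.094], [0.0, 0.617, -0.787]]
force: [-27.7, -2.8, 20.6]
opening: 0.193
```

Run:
```python
from fit import *
where()
```

```text
t 11.78 u,y,n [-0.0413 -0.0521  0.0012] F u,y,n [-9.24  1.39 33.39] op 0.193
```

Contact with the rests came at n≈0.002, close to the predicted height. I'll back off slightly, open a little and withdraw.

>>> send_rows(commands="0 0 -0.0005 0 0 0; 0 0 -0.001 0 0 0; 0 0 -0.001 0 0 0")

```text
time: 12.03
eef_pos: [0.5896, 0.0396, 0.0458]
ee_rot: [[-0.152, 0.778, 0.61], [0.988, 0.12, 0.094], [-0.0, 0.617, -0.787]]
force: [0.3, -0.9, -0.3]
opening: 0.195
```

>>> send_rows(commands="0 0 0 0 0 0; 0 0 0 0 0 0; 0 0 0 0 0 0; 0 0 0 0 0 0; 0 0 0 0 0 0; 0 0 0 0 0 0", grip=0.35)

```text
time: 12.53
eef_pos: [0.5895, 0.0396, 0.0457]
ee_rot: [[-0.152, 0.778, 0.61], [0.988, 0.12, 0.094], [0.0, 0.617, -0.787]]
force: [0.1, -0.7, 0.5]
opening: 0.323
```

Run:
```python
from fit import *
where()
```

```text
t 12.53 u,y,n [-0.0413 -0.0521  0.0022] F u,y,n [ 0.3  -0.76  0.37] op 0.323
```

>>> send_rows(commands="0 0 -0.01 0 0 0; 0 0 -0.03 0 0 0; 0 0 -0.06 0 0 0; 0 0 -0.09 0 0 0; 0 0 -0.09 0 0 0; 0 0 -0.09 0 0 0")

```text
time: 13.03
eef_pos: [0.5353, 0.0311, 0.119]
ee_rot: [[-0.152, 0.775, 0.613], [0.988, 0.12, 0.094], [-0.001, 0.62, -0.784]]
force: [0.2, -0.3, -0.6]
opening: 0.323
```

>>> send_rows(commands="-0.036 0.01 0 0 0 0; -0.072 0.02 0 0 0 0; -0.108 0.03 0 0 0 0; -0.143 0.041 0 0 0 0; -0.143 0.041 0 0 0 0; -0.143 0.041 0 0 0 0; -0.143 0.041 0 0 0 0", grip=1)

```text
time: 13.62
eef_pos: [0.5884, -0.1052, 0.1424]
ee_rot: [[-0.152, 0.777, 0.611], [0.988, 0.119, 0.094], [0.001, 0.618, -0.786]]
force: [-1.0, 0.2, -0.3]
opening: 0.003
```

Run:
```python
from fit import *
where(0);snap('wrist','w10');m=load('w10')
for n,g in dict(knobtop=(0,-.165,.036),knobbase=(0,-.165,.008),tip=None,sl=(-.044,-.052,0),fixed=(-.044,0,0)).items():
    if g: print(n,proj(m,O+g[0]*U_+g[1]*cy_+g[2]*N_).round(0))
o=arm.get_obs();print('pred contact', proj(m,O-.165*cy_+.036*N_), np.round(o['qpos'],2))
cv2.imwrite('pics/c10.png',cv2.resize(cv2.imread('pics/w10.png')[:,120:520],(600,600),interpolation=2))
```

```text
t 13.62 u,y,n [ 0.0002 -0.1952  0.0735] F u,y,n [-0.97  0.32  0.34] op 0.003
knobtop [321. 182.]
knobbase [321. 172.]
sl [252.  -4.]
fixed [ 245. -107.]
pred contact [321.02900109 181.9467911 ] [-0.32 -0.42 -0.59  0.8   0.28  1.19]
```

View pics/c10.png

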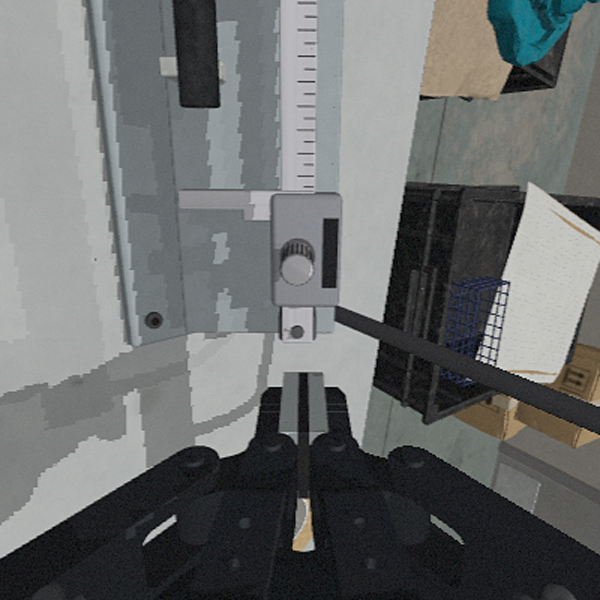

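The sleeve lies across the rest in the cradle, with its lower end at (198,105). The knob top is at crop (297,270), about 2 mm down-slope of the prediction, and the shut fingers at column 303 stand right of it. I'll correct by 2 mm and lower beside the knob.

>>> send_rows(commands="0 -0.001 0.02 0 0 0; 0 -0.002 0.04 0 0 0; 0 -0.002 0.055 0 0 0; 0 -0.002 0.062 0 0 0; 0 -0.002 0.069 0 0 0; 0 -0.002 0.069 0 0 0; 0 -0.002 0.069 0 0 0")

```text
time: 14.25
eef_pos: [0.6289, -0.0978, 0.0876]
ee_rot: [[-0.153, 0.776, 0.611], [0.988, 0.12, 0.095], [0.001, 0.619, -0.786]]
force: [0.5, -0.3, 0.0]
opening: 0.001
```

Run:
```python
from fit import *
where(0)
```

```text
t 14.25 u,y,n [-0.0011 -0.1938  0.005 ] F u,y,n [ 0.36 -0.33 -0.26] op 0.001
```

>>> send_rows(commands="0.003 0 0 0 0 0; 0.006 0 0 0 0 0; 0.009 0 0 0 0 0; 0.012 0 0 0 0 0; 0.015 0 0 0 0 0; 0.018 0 0 0 0 0; 0.021 0 0 0 0 0; 0.024 0 0 0 0 0; 0.027 0 0 0 0 0; 0.03 0 0 0 0 0")

```text
time: 15.08
eef_pos: [0.6244, -0.0679, 0.088]
ee_rot: [[-0.153, 0.776, 0.612], [0.988, 0.12, 0.095], [0.0, 0.619, -0.785]]
force: [0.4, -2.4, 2.2]
opening: -0.0
```

Run:
```python
from fit import *
where(0)
```

```text
t 15.08 u,y,n [-0.0008 -0.1637  0.0052] F u,y,n [ 1.35 -2.44  1.72] op -0.0
```

>>> send_rows(commands="0.003 0 0 0 0 0; 0.006 0 0 0 0 0; 0.009 0 0 0 0 0; 0.012 0 0 0 0 0; 0.015 0 0 0 0 0; 0.017 0 0 0 0 0; 0.018 0 0 0 0 0; 0.018 0 0 0 0 0")

```text
time: 15.75
eef_pos: [0.6215, -0.0498, 0.0878]
ee_rot: [[-0.154, 0.776, 0.611], [0.988, 0.12, 0.096], [0.001, 0.619, -0.786]]
force: [0.1, -0.8, -0.1]
opening: 0.003
```

Run:
```python
from fit import *
where(0);snap('wrist','w11')
```

```text
t 15.75 u,y,n [-0.0011 -0.1453  0.0051] F u,y,n [-0.12 -0.78 -0.08] op 0.003
```

>>> send_rows(commands="0.0005 0 0 0 0 0; 0.001 0 0 0 0 0; 0.0015 0 0 0 0 0; 0.002 0 0 0 0 0; 0.002 0 0 0 0 0")

```text
time: 16.22
eef_pos: [0.6211, -0.0478, 0.0876]
ee_rot: [[-0.154, 0.776, 0.611], [0.988, 0.12, 0.096], [0.001, 0.619, -0.786]]
force: [0.1, -2.1, 1.2]
opening: -0.002
```

Run:
```python
from fit import *
where(0);snap('wrist','w12')
```

```text
t 16.22 u,y,n [-0.0013 -0.1433  0.0051] F u,y,n [ 0.6  -2.09  1.11] op -0.002
```

>>> send_rows(commands="0.0003 0 0 0 0 0; 0.0006 0 0 0 0 0; 0.001 0 0 0 0 0; 0.001 0 0 0 0 0")

```text
time: 16.6
eef_pos: [0.6209, -0.0468, 0.0876]
ee_rot: [[-0.154, 0.777, 0.611], [0.988, 0.12, 0.096], [0.001, 0.618, -0.786]]
force: [1.6, -1.3, 0.2]
opening: -0.002
```

>>> send_rows(commands="0.0003 0 0 0 0 0; 0.0006 0 0 0 0 0; 0.0008 0 0 0 0 0; 0.0008 0 0 0 0 0")

```text
time: 16.93
eef_pos: [0.6208, -0.046, 0.0876]
ee_rot: [[-0.154, 0.776, 0.611], [0.988, 0.12, 0.096], [0.001, 0.619, -0.786]]
force: [0.5, -2.2, -0.2]
opening: -0.003
```

Run:
```python
from fit import *
where(0)
```

```text
t 16.93 u,y,n [-0.0013 -0.1414  0.0051] F u,y,n [-0.03 -2.2  -0.23] op -0.003
```

>>> send_rows(commands="0.0003 0 0 0 0 0; 0.0006 0 0 0 0 0; 0.0008 0 0 0 0 0; 0.0008 0 0 0 0 0")

```text
time: 17.27
eef_pos: [0.6207, -0.0451, 0.0876]
ee_rot: [[-0.154, 0.776, 0.611], [0.988, 0.12, 0.096], [0.001, 0.619, -0.786]]
force: [1.5, -2.8, 0.1]
opening: 0.002
```

>>> send_rows(commands="0.0003 0 0 0 0 0; 0.0006 0 0 0 0 0; 0.0006 0 0 0 0 0")

```text
time: 17.52
eef_pos: [0.6206, -0.0445, 0.0876]
ee_rot: [[-0.154, 0.776, 0.611], [0.988, 0.12, 0.096], [0.001, 0.619, -0.786]]
force: [0.9, -1.8, 0.4]
opening: 0.004
```

>>> send_rows(commands="0.0003 0 0 0 0 0; 0.0006 0 0 0 0 0; 0.0006 0 0 0 0 0")

```text
time: 17.77
eef_pos: [0.6205, -0.0438, 0.0876]
ee_rot: [[-0.154, 0.776, 0.611], [0.988, 0.12, 0.096], [0.001, 0.619, -0.786]]
force: [-0.0, -2.1, 0.4]
opening: 0.0
```

>>> send_rows(commands="0.0003 0 0 0 0 0; 0.0005 0 0 0 0 0; 0.0005 0 0 0 0 0")

```text
time: 18.02
eef_pos: [0.6204, -0.0433, 0.0876]
ee_rot: [[-0.154, 0.776, 0.611], [0.988, 0.12, 0.096], [0.001, 0.619, -0.786]]
force: [1.3, -1.0, -0.1]
opening: -0.004
```

>>> send_rows(commands="0.0003 0 0 0 0 0; 0.0006 0 0 0 0 0; 0.0006 0 0 0 0 0")

```text
time: 18.27
eef_pos: [0.6203, -0.0427, 0.0876]
ee_rot: [[-0.154, 0.776, 0.611], [0.988, 0.12, 0.096], [0.001, 0.619, -0.786]]
force: [1.2, -1.2, 0.2]
opening: 0.006
```

>>> send_rows(commands="0.0003 0 0 0 0 0; 0.0005 0 0 0 0 0; 0.0005 0 0 0 0 0")

```text
time: 18.52
eef_pos: [0.6202, -0.0421, 0.0876]
ee_rot: [[-0.154, 0.776, 0.611], [0.988, 0.121, 0.096], [0.001, 0.619, -0.786]]
force: [1.5, -2.4, 0.3]
opening: 0.0
```

Run:
```python
from fit import *
where(0)
```

```text
t 18.52 u,y,n [-0.0012 -0.1375  0.0051] F u,y,n [ 1.07 -2.59 -0.48] op 0.0
```

>>> send_rows(commands="0.0003 0 0 0 0 0; 0.0005 0 0 0 0 0; 0.0005 0 0 0 0 0")

```text
time: 18.77
eef_pos: [0.6202, -0.0416, 0.0877]
ee_rot: [[-0.154, 0.776, 0.611], [0.988, 0.121, 0.096], [0.001, 0.619, -0.786]]
force: [2.2, -1.3, -0.4]
opening: 0.002
```

>>> send_rows(commands="0.0003 0 0 0 0 0; 0.0005 0 0 0 0 0; 0.0005 0 0 0 0 0")

```text
time: 19.02
eef_pos: [0.62, -0.041, 0.0876]
ee_rot: [[-0.154, 0.776, 0.611], [0.988, 0.121, 0.096], [0.001, 0.619, -0.786]]
force: [1.8, -2.5, 0.2]
opening: -0.002
```

>>> send_rows(commands="0.0003 0 0 0 0 0; 0.0005 0 0 0 0 0; 0.0005 0 0 0 0 0")

```text
time: 19.27
eef_pos: [0.62, -0.0405, 0.0876]
ee_rot: [[-0.154, 0.776, 0.611], [0.988, 0.121, 0.096], [0.001, 0.619, -0.786]]
force: [1.8, -2.6, -0.3]
opening: -0.003
```

>>> send_rows(commands="0.0003 0 0 0 0 0; 0.0005 0 0 0 0 0; 0.0005 0 0 0 0 0")

```text
time: 19.52
eef_pos: [0.62, -0.0403, 0.0877]
ee_rot: [[-0.154, 0.776, 0.611], [0.988, 0.12, 0.096], [0.001, 0.619, -0.786]]
force: [2.8, -4.0, 0.5]
opening: 0.001
```

The force is rising and the tool moved less than commanded, so this is contact with the sleeve. I'll add one more small step.

>>> send_rows(commands="0.0002 0 0 0 0 0; 0.0004 0 0 0 0 0; 0.0004 0 0 0 0 0")

```text
time: 19.77
eef_pos: [0.62, -0.0402, 0.0877]
ee_rot: [[-0.153, 0.776, 0.611], [0.988, 0.12, 0.095], [0.0, 0.619, -0.786]]
force: [2.3, -5.9, -0.1]
opening: -0.004
```

Run:
```python
from fit import *
where(0)
```

```text
t 19.77 u,y,n [-0.0012 -0.1356  0.0052] F u,y,n [ 1.01 -6.14 -0.94] op -0.004
```

Total push is about 6 N, of which roughly 4 N reaches the sleeve. I'll back away from the knob and withdraw.

>>> send_rows(commands="-0.0005 0 0 0 0 0; -0.001 0 0 0 0 0; -0.003 0 0 0 0 0; -0.006 0 0 0 0 0; -0.009 0 0 0 0 0; -0.01 0 0 0 0 0; -0.01 0 -0.02 0 0 0; -0.01 0 -0.05 0 0 0; -0.01 0 -0.085 0 0 0; -0.01 0 -0.11 0 0 0; -0.01 0 -0.11 0 0 0; -0.01 0 -0.11 0 0 0")

```text
time: 20.77
eef_pos: [0.5546, -0.061, 0.1764]
ee_rot: [[-0.153, 0.774, 0.614], [0.988, 0.12, 0.094], [-0.001, 0.621, -0.784]]
force: [-0.5, -0.1, -1.2]
opening: -0.004
```

>>> send_rows(commands="0.02 -0.01 0 0 0 0; 0.04 -0.02 0 0 0 0; 0.04 -0.02 0 0 0 0; 0.04 -0.02 0 0 0 0; 0.04 -0.02 0 0 0 0")

```text
time: 21.18
eef_pos: [0.5333, -0.0238, 0.1633]
ee_rot: [[-0.153, 0.775, 0.614], [0.988, 0.121, 0.094], [-0.001, 0.621, -0.784]]
force: [0.1, -0.3, -0.4]
opening: -0.002
```

Run:
```python
from fit import *
where(0);snap('wrist','w13')
a=cv2.imread('pics/w13.png')
print([proj(load('w13'),O+u*U_+y*cy_).round(0).tolist() for u,y in((-.044,0),(-.044,-.0876),(0,-.118))])
cv2.imwrite('pics/c13.png',cv2.resize(a[0:270,180:460],(622,600),interpolation=2))
```

```text
t 21.18 u,y,n [-0.0202 -0.1064  0.116 ] F u,y,n [-0.22 -0.35 -0.36] op -0.002
[[291.0, 65.0], [294.0, 171.0], [343.0, 203.0]]
```

View pics/c13.png

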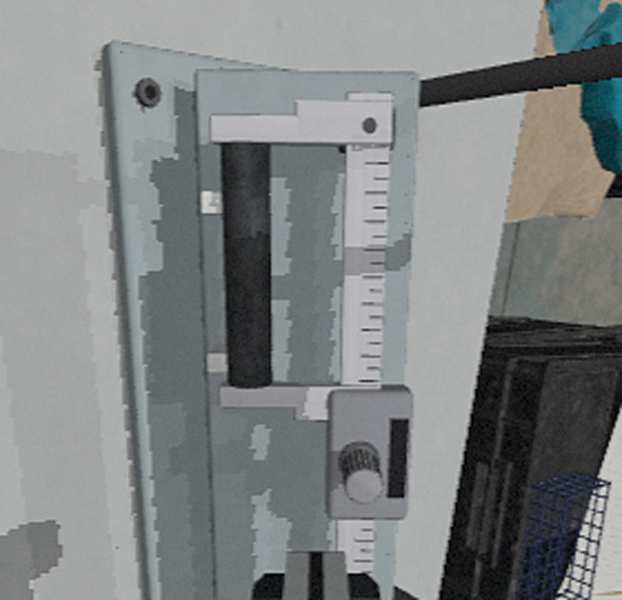

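The sleeve runs from the fixed jaw (row 143) to the moving jaw (row 386) with no gap at either end. It lies against both lips at (211,203) and (217,362), the jaw looks square and the gripper is clear. Handing in.

```bash
python3 -c "
from cell import arm
print(arm.hand_in())"
```

```text
the job is handed in; nothing more can be done
None
```

The longer sleeve lies in the two rests with the sliding jaw closed on it, and the robot is clear of everything. I handed the job in at about 21 s; no verdict is reported.

- **Placing:** I lowered the sleeve square to the sloping face until the rests carried it. The push on the rests reached about 33 N for a moment before I backed off 1 mm and let go.
- **Closing:** I pushed the knob along the beam with the shut fingers. It took about 2 N to slide, and I stopped at about 6 N, so roughly 4 N reached the sleeve.
- **Length:** it comes to about 88 mm, which is rough because it depends on the fitted caliper pose and the assumed 22 mm finger width. My earlier camera estimate was about 90 mm.
- **Last picture:** it shows no gap at either end of the sleeve, both lips touching it and the jaw looking square. I had no direct reading of the jaw's cocking angle or of the force left on the sleeve.

**What disagreed:**
- **Fingertip position:** the fingertips stand about 15 mm behind the stated tool point instead of 14 mm ahead of it. My first two grasps closed on air above the sleeve without moving it.
- **Caliper pose:** the height first came out 3–4 mm low, and the lamp-based yaw differed by about 1° from the fit (7.6° against 8.6°). I settled on a combined fit, and contact with the rests came within about 2 mm of the predicted height.
- **Viewing pose:** one viewing move ran up to a joint's range limit (joint 2), so the arm stopped short of it.

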